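# Lock a culture flask into the incubation chamber with its retaining bar

## Robot

A 6-joint arm with a two-finger parallel gripper is mounted at the origin on the work surface. World frame = base frame: x ahead of the robot, y to its left, z up, the work surface at z = 0. Lengths are in m, angles in rad, forces in N, time in s.
With the tool pointing down it reaches from about 0.25 to 0.725 m from the base axis. Payload 4 kg.
Tool frame: the origin (TCP) lies midway between the tips of the shut fingers; the grasp point (between the pads) lies pinch_z behind it (pinch_z is the distance from the TCP to the grasp point, in m); z points along the fingers, y is the direction in which the jaws open and shut (so a half turn about z gives the same grasp; the last joint's range is limited). The gripper opens to 85 mm and grips with 20 to 120 N. Pads are 22 mm wide; open, the fingers measure 114 mm over their backs; the gripper's body (76 mm by 85 mm) begins 54 mm behind the grasp point. The pads swing forward as they close: fully open they stand 13 mm farther back than shut.
Start: joints at [1.155, 0.241, 0.005, 1.335, 0, 1.571], TCP at [0.202, 0.457, 0.231] pointing down, gripper open.
Joint ranges: [-2.72, 2.72], [-1.05, 1.87], [-1.09, 1.28], [-1.99, 2.15], [-1.42, 1.44], [-3.14, 3.14]. Speed limits (rad/s): [2.79, 2.79, 3.14, 3.14, 3.14, 3.14].

## Interface

Orientations are given as a unit quaternion [x, y, z, w].
In Python, from workcell import * gives the robot as it stands.
- The arm moves only by the tool move_arm, never from a script. Its argument "motion" is a list of rows, each a list of 3 entries, a list of its own where there are three numbers: the finger opening in mm, from 0 to 85.4, then the shift along the tool's x, y, z in units of 50 mm (1.0 is 50 mm), then the turn about the tool's z in units of 6 degrees (1.0 is 6 degrees). In form: [[claw, [dx, dy, dz], roll], ...]. A call has exactly 10 rows; each row is the pose to reach, as a shift and turn from the pose commanded when the call began, along the tool's axes at that moment; what a row does not reach only later rows make up. A row lasts 1/10 s, in which the tool goes at most 50 mm and 8.59 degrees, less where a joint would pass 70% of its speed; a pose out of reach is approached as far as the arm can. A call with a gripper value outside its range is refused whole. The fingers move at their own pace and stop on an object; the grip force is fixed at half the most. Time passes only in rows, so rows that repeat a pose let the fingers close, or fill a call up. It gives the time, the measured TCP pose, the force and the opening at its end, in the units of the state.
- get_obs(): the state, without advancing time (a new reading comes with each control period).
- camera(name): name is "scene" or "side" or "wrist"; returns a dict with "color" (400x640x3 uint8, red, green, blue), "fx", "fy", "cx", "cy" (pixels), "rvec" (rotation vector, rad) and "tvec" (3), from world to camera coordinates, as OpenCV has them; the wrist camera has in their place "mount" (4x4, takes a point from camera to tool coordinates, whose origin is the TCP and whose axes are the flange's). Camera axes: x right, y down, z forward; pixel columns grow to the right and rows downward; lengths in m; the calibration is good to about 2 mm. A picture is of the moment at which its call begins: read the wrist's pose just before it. There is no depth.
- job_done(): hands the job in, once; it reports no verdict.
The state is a dict: "clock": time; "joint_pos": joint angles; "joint_vel": joint speeds; "tau": joint torques, N m; "eef_pos": TCP position; "tool_rot": TCP orientation; "ft_force": force on the tool from outside, world axes, zero at the start; "ft_torque": the same for the moment, N m; "grip_width": finger opening in m.
Only numpy, scipy, OpenCV 4.12 (cv2) and the standard library are available. Lean on these libraries where they do the work, as an engineer would, in place of code of your own. Each camera call takes 0.05 s, during which the arm holds its last target.

## Task

Slide the red thumb latch aside so that the incubation chamber's clear lid springs open, then lock the flask in with the loose retaining bar: tuck the bar's steel nose under the orange keeper lip all the way to its stop, lay the bar over the flask onto the far support, and press its far end down until it snaps fully home, flat under the white roller catch. Leave the lid standing open and let go of the bar; do not shift the flask inside, and leave the bottle, the dishes and the tip box where they stand.

Things in the scene. Friction and masses are not known exactly. Their poses are not given: they have to be found in the camera images.
- chamber: Fixed grey incubation chamber, 236 x 170 mm, rim 40 mm high, inner floor 12 mm up; origin: centre of its underside. +x runs from the latch side (facing the robot) to the lid hinge; z up. x, y below: mm in this frame. On its line y = 0: keeper, flask, far support, roller catch. Shut, the clear domed lid tops out 88 mm above the bench; hinge line along y at x = 118, 40 mm up.
- latch_tab (a point): Centre of the red thumb latch tab outside the near wall: 12 mm wide along the chamber's y, 26 mm along x (standing out from x = -126 to -152), 20 mm high (34 to 54 mm above the bench). It slides along the chamber's +y; about 5 N moves it. Axes as the chamber's.
- latch (a joint): Slide of the latch along the chamber's +y in m, 0 to 0.020; it stays where left. Its hook lets go of the lid by about 0.013.
- lid (a joint): Lid angle in rad: 0 shut, 1.85 fully open. Once the latch lets go a spring swings the lid up in about 1 s (about 2 N at its near edge; a gripper above it blocks it until moved away). It then stays open, leaning away from the robot.
- keeper (a point): Middle of the near support's back edge, where its flat seat (42 mm above the bench, x = -85.5 inwards to -56) meets the upright back stop. An orange lip reaches from the stop 13.5 mm inwards (to x = -72), underside 12.5 mm and top 17.5 mm above the seat. Side cheeks under the lip leave 22 mm for the nose. Axes as the chamber's.
- far_seat (a point): Centre of the far support's flat seat, 42 mm above the bench, 34 mm long (x = 46 to 80), between low cheeks 28 mm apart and 5 mm high. Axes as the chamber's.
- catch_roller (a point): Axle, at rest, of the catch's white roller: 16 mm diameter, 22 mm along y, axle 14 mm above seat level, overhanging a seated bar's end by about 3 mm. The bar's end pressed down on it drives it away along +x (spring 15 N at rest, 1.5 N per mm, at most 8 mm); it snaps back over the end. Roller arms reach 61 mm above the bench, the housing 46 mm.
- bar_rib (a point): Centre of the black grip rib of the loose blue retaining bar, 21 mm above the bar's underside. Bar: 170 mm long (its x), 22 wide, 8 thick, about 0.13 to 0.25 kg. The rib, on its middle, is 44 mm long along x, 14 wide along y (grip across y), 26 high (8 to 34 mm above the underside). The -x end is the nose. It starts flat on the bench, rib up.
- bar_nose (a point): Centre of the end face of the bar's bare steel nose (-x end; the last 24 mm are 16 mm wide), 4 mm above the underside, 85 mm from the bar's middle. Axes as the bar's.
- bar_pad (a point): Centre of the white press pad on the bar's top, 58 mm from the bar's middle along +x, 8 mm above the underside; the +x end lies 27 mm further. With the end resting on the roller, pressing here takes 8 to 12 N over the first few mm; then it gives way, drops some 15 mm past the roller and sits firm on the seat. Axes as the bar's.
- flask_mid (a point): Centre of the culture flask lying loose on the chamber floor below the bar's place: clear body 46 mm (x) by 66 mm (y) by 27 mm high, top 39 mm above the bench, turquoise cap towards +y. Axes nearly the chamber's.
- medium: Bystander: bottle with blue cap, 64 mm diameter, 130 mm high, origin at the centre of its underside.
- dishes: Bystander: stack of two dishes, 90 mm diameter, 30 mm high, origin at the centre of its underside.
- tipbox: Bystander: blue pipette tip box, 85 x 120 x 63 mm, origin at the centre of its underside.
- bar: The same loose retaining bar as a whole: origin at the centre of its underside, below the rib; axes as the bar's.
Mind the look-alikes: they are no part of the job. Of the things like the bar, leave any that is yellow; of the rest the larger one is meant.

How it is judged:
On the way, in this order (a step that is already met when the one before it is completed fails the run):
1. the latch has been slid aside and the lid has sprung open (value of joint latch above 0.009 m and value of joint lid above 1.4 rad), for 0.2 s.
2. the bar's nose is under the keeper lip, against or close to the stop (x of bar_nose in the frame of keeper between -0.004 and 0.005 m and z of bar_nose in the frame of keeper between 0 and 0.01 m), for 0.1 s.
At the end, for the whole second after the job is handed in: Lid open (over 1.4 rad); bar released, at rest, level within 0.06 rad across both supports: nose under the lip within 4 mm of the stop and 5 mm of the centre line, far end down under the roller (pad within 2.5 mm of its seated height, 6 mm of the centre line) (value of joint lid above 1.4 rad and x of bar_nose in the frame of keeper between -0.003 and 0.004 m and y of bar_nose in the frame of keeper between -0.005 and 0.005 m and z of bar_nose in the frame of keeper between 0.001 and 0.007 m and z of bar_pad in the frame of far_seat between 0.005 and 0.0105 m and y of bar_pad in the frame of far_seat between -0.006 and 0.006 m and angle between bar_pad's own z axis and vertical below 0.06 rad and linear speed of bar below 0.02 m/s); the robot touches nothing.
It fails at once if the flask in the chamber is shifted by more than 12 mm or tipped (distance of flask_mid from where it was at the start of the episode above 0.012 m or angle between flask_mid's own z axis and vertical above 0.3 rad).
It fails at once if the bottle, the dishes or the tip box is moved by more than 25 mm or knocked over (distance of any of medium, dishes, tipbox from where it was at the start of the episode above 0.025 m or angle between any of medium, dishes, tipbox's own z axis and vertical above 0.5 rad).
It also fails if it takes over 58 s, if anything falls off the work surface, if the arm or the gripper's body presses on something with over 40 N, if the wrist force passes 120 N, or if a joint passes its speed limit or range.

## Working session

There is one attempt and no reset: what is moved stays moved. The work goes in short steps, Python scripts to look and compute and a tool call to move; the robot and the scene stay as the last step left them, time stands still between calls to the robot, and variables do not carry over. Pictures are saved under pics/ and viewed, and the job is handed in when it is done.

Besides the shell and the picture viewer there is one more tool, called after "Emit:" by a JSON object that holds its "api" and its "payload", one argument or row to a line. move_arm: Moves the arm, as the interface text tells. Its arguments: {"type":"object","properties":{"motion":{"type":"array","items":{"type":"array"}}},"required":["motion"]}

```bash
ls; mkdir -p pics
python3 - <<'E'
from workcell import *
import cv2
o=get_obs()
print({k:(v if not hasattr(v,'round') else v) for k,v in o.items()})
for n in ["scene","side","wrist"]:
    c=camera(n)
    cv2.imwrite(f"pics/{n}0.png",c["color"][:,:,::-1])
    print(n,{k:v for k,v in c.items() if k!="color"})
E
```

```text
pics
{'clock': 0.0, 'joint_pos': array([ 1.15499343e+00,  2.41406175e-01,  3.72123128e-03,  1.33520480e+00,
       -1.32653700e-05,  1.57077120e+00]), 'joint_vel': array([-1.97124005e-03,  4.51117796e-04, -2.38850932e-05, -1.04561858e-03,
       -2.50527339e-04,  1.91992334e-04]), 'tau': array([-4.59149742e-04, -3.72319114e+01,  2.52408010e+01,  1.69328449e-02,
       -6.91414721e-05,  7.57820686e-06]), 'eef_pos': array([0.20170915, 0.45681291, 0.23041522]), 'tool_rot': array([ 2.06394583e-01,  9.78468283e-01, -1.02553729e-03, -2.09571403e-04]), 'ft_force': array([-0.31999544, -0.19839817, -0.01156257]), 'ft_torque': array([ 0.01933369, -0.00185467,  0.02390118]), 'grip_width': 0.08508249743008195}
scene {'fx': 388.7882171594195, 'fy': 388.7882171594195, 'cx': 317.7787005071795, 'cy': 201.56070443206048, 'rvec': array([ 1.46459072,  2.00493928, -0.92901327]), 'tvec': array([ 0.2184274 , -0.30136849,  1.47772138])}
side {'fx': 442.82029104669584, 'fy': 442.82029104669584, 'cx': 317.7217388155557, 'cy': 191.43862214934836, 'rvec': array([ 2.19655144, -0.11222153,  0.06591288]), 'tvec': array([-0.59619851,  0.07370313,  1.26840239])}
wrist {'fx': 307.795794886171, 'fy': 307.795794886171, 'cx': 323.6964397822326, 'cy': 199.55910939200967, 'mount': array([[-5.46992319e-04, -9.45119280e-01, -3.26725034e-01,
         8.49608697e-02],
       [ 9.99999376e-01, -1.98876266e-04, -1.09887565e-03,
         6.21681284e-04],
       [ 9.73590709e-04, -3.26725431e-01,  9.45118799e-01,
        -1.43199088e-01],
       [ 0.00000000e+00,  0.00000000e+00,  0.00000000e+00,
         1.00000000e+00]])}
```

View pics/scene0.png

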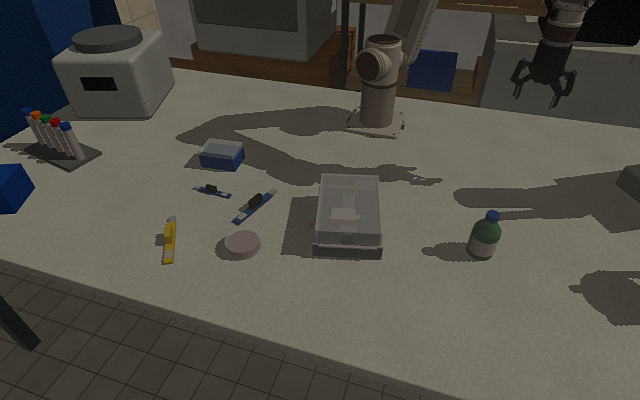

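View pics/side0.png

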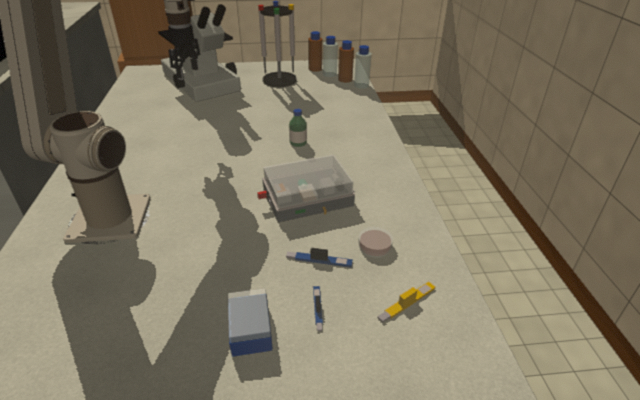

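View pics/wrist0.png

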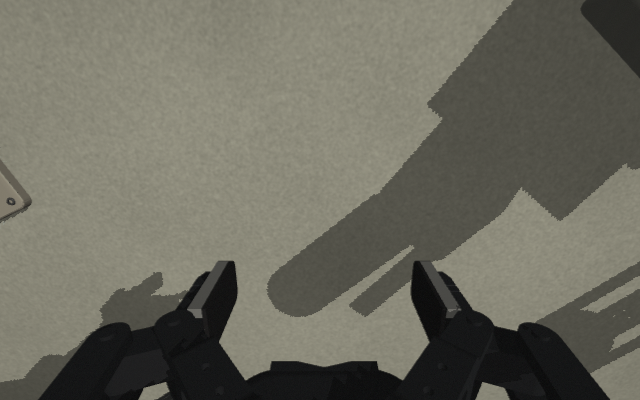

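```bash
cat > h.py <<'E'
from workcell import *
import cv2, numpy as np
from scipy.spatial.transform import Rotation as R
def ray(c,px,obs=None):
    u=np.array([(px[0]-c["cx"])/c["fx"],(px[1]-c["cy"])/c["fy"],1.])
    if "mount" in c:
        T=np.eye(4);T[:3,:3]=R.from_quat(obs["tool_rot"]).as_matrix();T[:3,3]=obs["eef_pos"]
        M=T@c["mount"];return M[:3,3],M[:3,:3]@u
    Rm=R.from_rotvec(c["rvec"]).as_matrix()
    return -Rm.T@c["tvec"],Rm.T@u
def atz(c,px,z,obs=None):
    o,d=ray(c,px,obs);return o+d*(z-o[2])/d[2]
def proj(c,P,obs=None):
    P=np.atleast_2d(np.asarray(P,float))
    if "mount" in c:
        T=np.eye(4);T[:3,:3]=R.from_quat(obs["tool_rot"]).as_matrix();T[:3,3]=obs["eef_pos"]
        M=np.linalg.inv(T@c["mount"]);q=P@M[:3,:3].T+M[:3,3]
    else:
        q=P@R.from_rotvec(c["rvec"]).as_matrix().T+c["tvec"]
    return np.c_[c["fx"]*q[:,0]/q[:,2]+c["cx"],c["fy"]*q[:,1]/q[:,2]+c["cy"]]
def crop(im,x0,y0,x1,y1,k,fn):
    cv2.imwrite(fn,cv2.resize(im[y0:y1,x0:x1,::-1],None,fx=k,fy=k,interpolation=cv2.INTER_CUBIC))
import pickle
def snap(n,tag):
    o=get_obs();c=camera(n);pickle.dump((o,c),open(f"pics/{tag}.pkl","wb"));cv2.imwrite(f"pics/{tag}.png",c["color"][:,:,::-1]);return o,c
def load(tag): return pickle.load(open(f"pics/{tag}.pkl","rb"))
E
python3 - <<'E'
from h import *
o,c=snap("scene","s1");crop(c["color"],180,160,400,270,3.6,"pics/s1c.png")
o,c=snap("side","d1");crop(c["color"],220,140,400,290,4,"pics/d1c.png")
E
```

```text
(no output)
```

View pics/s1c.png

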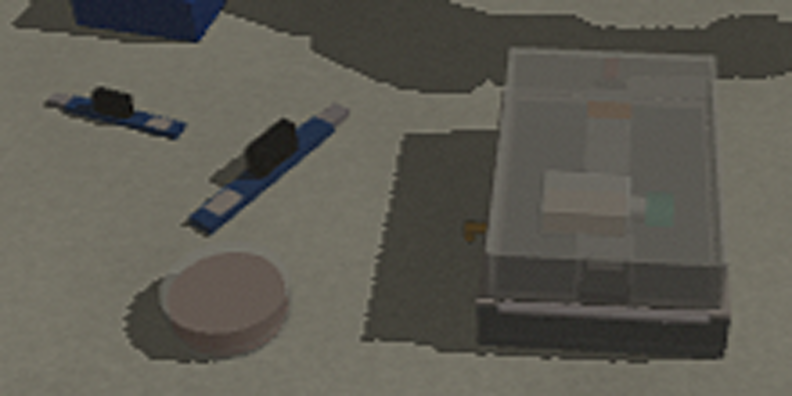

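View pics/d1c.png

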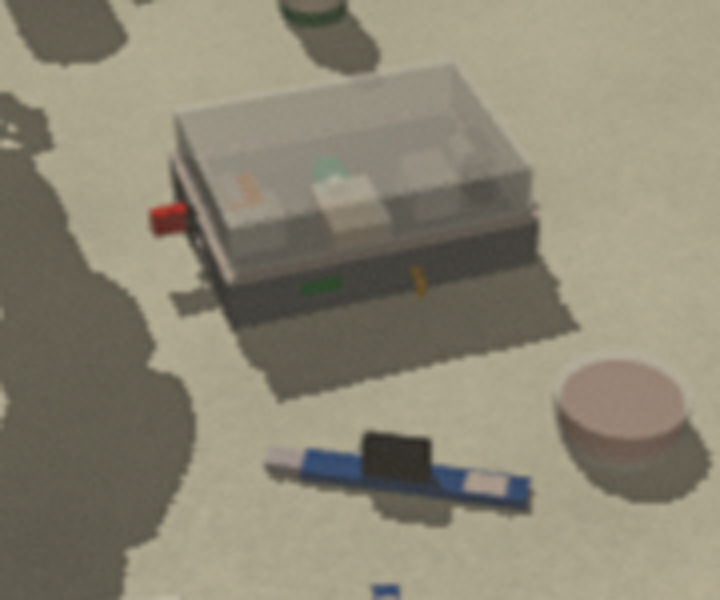

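Run:
```python
from h import *
_,s=load("s1");_,d=load("d1")
S=lambda x,y:(180+x/3.6,160+y/3.6)
D=lambda x,y:(220+x/4,140+y/4)
f=lambda n,c,p,z:print(n,atz(c,p,z).round(4))
f("hinge -y bot",s,S(478,342),0);f("hinge +y bot",s,S(724,356),0)
f("latch -y bot",d,D(235,328),0);f("hinge -y bot",d,D(537,255),0)
f("tab",d,D(168,219),.044)
f("nose s",s,S(337,112),.006);f("end s",s,S(196,226),.004)
f("nose d",d,D(268,458),.004);f("end d",d,D(530,495),.004)
f("rib top s",s,S(274,135),.034);f("rib top d",d,D(397,440),.034)
f("bottle d",d,(298,143),0)
f("bottle s",s,(482,256),0);f("dish s",s,S(226,330),0);f("dish top d",d,D(622,395),.03)
for n in"sd":pass
```

```text
hinge -y bot [ 0.705  -0.0148  0.    ]
hinge +y bot [0.6662 0.1505 0.    ]
latch -y bot [ 0.4811 -0.0688 -0.    ]
hinge -y bot [ 0.709  -0.0058  0.    ]
tab [0.4371 0.0063 0.044 ]
nose s [ 0.5062 -0.2041  0.006 ]
end s [ 0.6624 -0.2538  0.004 ]
nose d [ 0.4979 -0.2064  0.004 ]
end d [ 0.6608 -0.256   0.004 ]
rib top s [ 0.5785 -0.2243  0.034 ]
rib top d [ 0.5789 -0.2294  0.034 ]
bottle d [0.5665 0.3741 0.    ]
bottle s [0.5816 0.3874 0.    ]
dish s [ 0.7477 -0.1872  0.    ]
dish top d [ 0.7302 -0.1976  0.03  ]
```

Emit:
{"api": "move_arm", "payload": {
  "motion": [
    [60,[-0.8,-0.62,0],-0.7],
    [60,[-1.6,-1.24,0],-1.4],
    [60,[-2.4,-1.86,0],-2.1],
    [60,[-3.2,-2.48,0],-2.8],
    [60,[-4.0,-3.1,0],-3.5],
    [60,[-4.8,-3.72,0],-4.2],
    [60,[-5.6,-4.34,0],-4.9],
    [60,[-6.4,-4.96,0],-5.6],
    [60,[-7.2,-5.58,0],-6.25],
    [60,[-7.95,-6.2,0],-6.25]
  ]
}}

```text
clock: 1.25
eef_pos: [0.4392, 0.0149, 0.2315]
tool_rot: [-0.12, 0.993, 0.0, 0.0]
ft_force: [1.7, 1.1, 0.0]
grip_width: 0.0604
```

Run:
```python
from h import *
o,c=snap("wrist","w1");print(o["clock"],o["eef_pos"].round(4),R.from_quat(o["tool_rot"]).as_matrix().round(3))
o,c=snap("wrist","w1");print(o["eef_pos"].round(4))
```

```text
1.25 [0.4392 0.0149 0.2315] [[-0.971 -0.237  0.001]
 [-0.237  0.971  0.   ]
 [-0.001  0.    -1.   ]]
[0.4425 0.0084 0.2314]
```

View pics/w1.png

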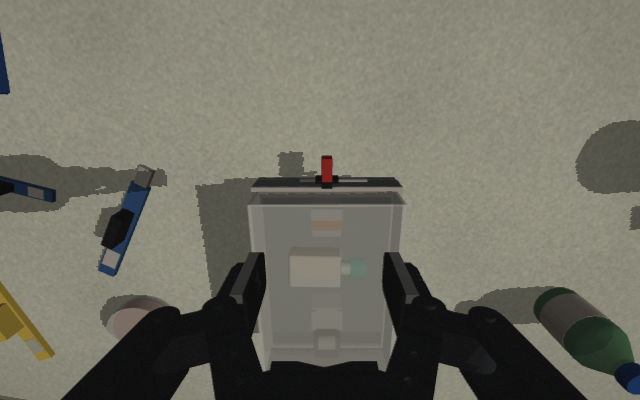

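Run:
```python
from h import *
o,c=load("w1");crop(c["color"],235,145,425,265,4.2,"pics/w1a.png");crop(c["color"],80,150,240,290,4.2,"pics/w1b.png")
```

```text
(no output)
```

View pics/w1a.png

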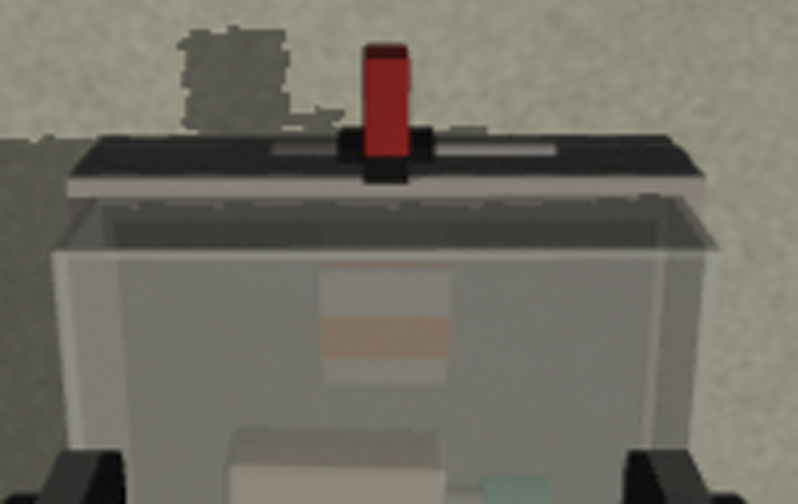

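View pics/w1b.png

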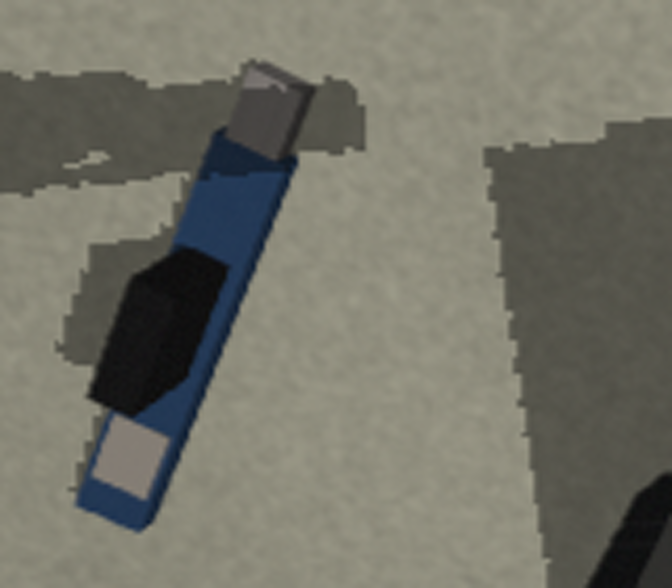

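Run:
```python
from h import *
o,c=load("w1")
A=lambda x,y:(235+x/4.2,145+y/4.2)
B=lambda x,y:(80+x/4.2,150+y/4.2)
P=lambda p,z:atz(c,p,z,o)[:2]
t=[P(A(*p),.054) for p in [(363,58),(408,58),(408,156),(364,156)]]
print("tab",np.round(t,4),np.mean(t,0).round(4))
v=t[3]-t[0];print("len",np.linalg.norm(v),np.linalg.norm(t[1]-t[0]),np.rad2deg(np.arctan2(v[1],v[0])))
r=[P(A(*p),.04) for p in [(68,180),(704,178)]];b=[P(A(*p),0) for p in [(100,135),(670,135)]]
for q in (r,b):
    v=q[1]-q[0];print(np.round(q,4),np.mean(q,0).round(4),np.linalg.norm(v),np.rad2deg(np.arctan2(v[1],v[0]))-90)
k=[P(A(*p),.0595) for p in [(322,317),(449,317),(449,360),(322,360)]]
print("lip",np.round(k,4),np.mean(k,0).round(4))
n=[P(B(*p),.008) for p in [(255,62),(314,90),(297,160),(215,130),(143,530),(78,505)]]
print(np.round(n,4)); a=(n[0]+n[1])/2;e=(n[4]+n[5])/2;v=e-a
print("nose",a,"end",e,"mid",(a+e)/2,np.linalg.norm(v),np.rad2deg(np.arctan2(v[1],v[0])))
```

```text
tab [[0.4248 0.0013]
 [0.4222 0.0123]
 [0.447  0.0183]
 [0.4496 0.0073]] [0.4359 0.0098]
len 0.02552210067927861 0.011285375196717205 13.620578731225457
[[ 0.4785 -0.0685]
 [ 0.4384  0.0986]] [0.4585 0.0151] 0.17181331549612333 13.49536243201294
[[ 0.4766 -0.0684]
 [ 0.4374  0.0975]] [0.457  0.0146] 0.17041776926858726 13.292001720309102
lip [[0.4936 0.0062]
 [0.4858 0.0388]
 [0.4979 0.0419]
 [0.5058 0.0089]] [0.4958 0.0239]
[[ 0.4918 -0.2098]
 [ 0.4963 -0.1926]
 [ 0.5192 -0.1965]
 [ 0.5153 -0.2206]
 [ 0.6607 -0.2401]
 [ 0.656  -0.261 ]]
nose [ 0.49404314 -0.20121087] end [ 0.65835528 -0.25056061] mid [ 0.57619921 -0.22588574] 0.1715630379564066 -16.717189327240238
```

Emit:
{"api": "move_arm", "payload": {
  "motion": [
    [40,[0.1,0,0.3],0],
    [40,[0.1,0,0.8],0],
    [40,[0.1,0,1.3],0],
    [40,[0.1,0,1.8],0],
    [40,[0.1,0,2.2],0],
    [40,[0.1,0,2.5],0],
    [40,[0.1,0,2.7],0],
    [40,[0.1,0,2.8],0],
    [40,[0.1,0,2.8],0],
    [40,[0.1,0,2.8],0]
  ]
}}

```text
clock: 2.35
eef_pos: [0.4342, 0.0159, 0.0919]
tool_rot: [-0.119, 0.993, -0.0, 0.001]
ft_force: [0.3, 0.6, -0.1]
grip_width: 0.0404
```

```bash
cat >> h.py <<'E'
def togo(xyz,yaw=None):
    o=get_obs();Rm=R.from_quat(o["tool_rot"]).as_matrix()
    print("pos",o["eef_pos"].round(4),"toolx deg",np.rad2deg(np.arctan2(Rm[1,0],Rm[0,0])).round(2),"shift",(Rm.T@(np.array(xyz)-o["eef_pos"])/.05).round(3),"f",o["ft_force"].round(1),"w",round(o["grip_width"],4),"t",o["clock"])
CH=np.array([.5725,.0424]);CY=np.deg2rad(13.5)
def ch(x,y,z):
    x,y=x/1e3,y/1e3
    return np.array([CH[0]+x*np.cos(CY)-y*np.sin(CY),CH[1]+x*np.sin(CY)+y*np.cos(CY),z])
E
python3 - <<'E'
from h import *
togo(ch(-142,0,.026))
E
```

```text
pos [0.4342 0.0159 0.0919] toolx deg -166.31 shift [ 0.028 -0.131  1.318] f [ 0.3  0.6 -0.1] w 0.0404 t 2.35
```

Emit:
{"api": "move_arm", "payload": {
  "motion": [
    [40,[0.03,-0.13,0.3],0],
    [40,[0.03,-0.13,0.7],0],
    [40,[0.03,-0.13,1.1],0],
    [40,[0.03,-0.13,1.32],0],
    [40,[0.03,-0.13,1.32],0],
    [0,[0.03,-0.13,1.32],0],
    [0,[0.03,-0.13,1.32],0],
    [0,[0.03,-0.13,1.32],0],
    [0,[0.03,-0.13,1.32],0],
    [0,[0.03,-0.13,1.32],0]
  ]
}}

```text
clock: 3.35
eef_pos: [0.4348, 0.009, 0.0264]
tool_rot: [-0.119, 0.993, -0.0, 0.001]
ft_force: [-0.2, -0.6, 6.7]
grip_width: 0.0111
```

Run:
```python
from h import *
togo(ch(-142,0,.026))
```

```text
pos [0.4348 0.009  0.0264] toolx deg -166.33 shift [0.007 0.007 0.008] f [-0.2 -0.6  6.7] w 0.0111 t 3.35
```

Emit:
{"api": "move_arm", "payload": {
  "motion": [
    [0,[0,0.08,0],0],
    [0,[0,0.16,0],0],
    [0,[0,0.24,0],0],
    [0,[0,0.32,0],0],
    [0,[0,0.36,0],0],
    [0,[0,0.36,0],0],
    [0,[0,0.36,0],0],
    [30,[0,0.36,0],0],
    [30,[0,0.36,0],0],
    [30,[0,0.36,0],0]
  ]
}}

```text
clock: 4.35
eef_pos: [0.4292, 0.0266, 0.0252]
tool_rot: [-0.119, 0.993, 0.0, -0.0]
ft_force: [0.3, 0.0, 0.3]
grip_width: 0.03
```

Run:
```python
from h import *
togo(ch(-142,18,.026))
o,c=snap("side","d2");crop(c["color"],200,120,400,270,4,"pics/d2c.png")
```

```text
pos [0.4292 0.0266 0.0252] toolx deg -166.31 shift [-0.02  -0.002 -0.017] f [0.3 0.  0.3] w 0.03 t 4.35
```

View pics/d2c.png

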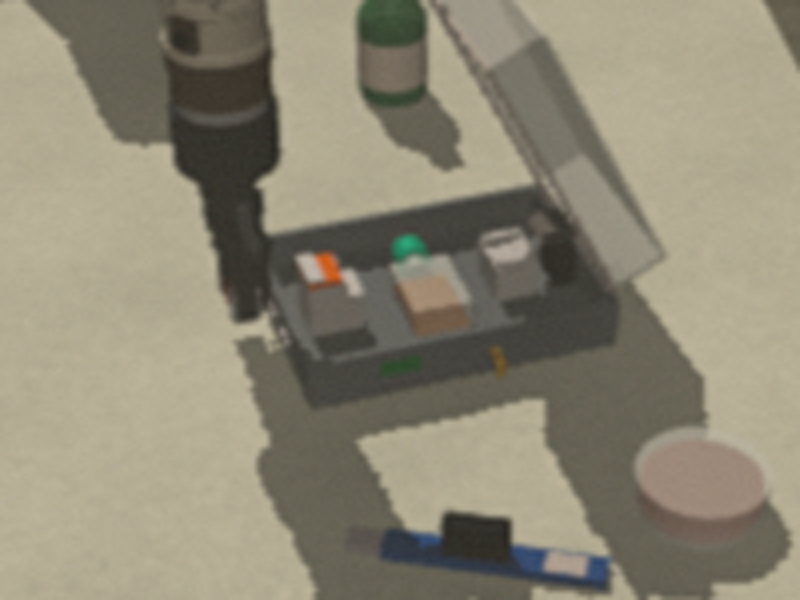

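Run:
```python
from h import *
togo((.5762,-.2259,.13))
```

```text
pos [0.4292 0.0266 0.0251] toolx deg -166.32 shift [-1.66  -5.602 -2.099] f [ 0.2 -0.6  0.2] w 0.0297 t 4.4
```

Emit:
{"api": "move_arm", "payload": {
  "motion": [
    [30,[0.4,0,-0.1],0],
    [30,[0.8,0,-0.7],0],
    [40,[0.8,0,-1.5],0],
    [40,[0.5,-0.7,-2.1],0.7],
    [40,[0.1,-1.6,-2.1],1.5],
    [40,[-0.3,-2.5,-2.1],2.4],
    [40,[-0.7,-3.4,-2.1],3.2],
    [40,[-1.1,-4.3,-2.1],4.0],
    [40,[-1.4,-5.1,-2.1],4.8],
    [40,[-1.66,-5.6,-2.1],5.1]
  ]
}}

```text
clock: 5.4
eef_pos: [0.5773, -0.2287, 0.1295]
tool_rot: [0.149, 0.989, -0.0, -0.0]
ft_force: [0.9, 0.1, 0.5]
grip_width: 0.0401
```

Emit:
{"api": "move_arm", "payload": {
  "motion": [
    [40,[0,0,0],0],
    [40,[0,0,0.2],0],
    [40,[0,0,0.4],0],
    [40,[0,0,0.6],0],
    [40,[0,0,0.6],0],
    [40,[0,0,0.6],0],
    [40,[0,0,0.6],0],
    [40,[0,0,0.6],0],
    [40,[0,0,0.6],0],
    [40,[0,0,0.6],0]
  ]
}}

```text
clock: 6.4
eef_pos: [0.5765, -0.226, 0.1007]
tool_rot: [0.147, 0.989, -0.0, 0.0]
ft_force: [-1.0, -1.0, 0.2]
grip_width: 0.0402
```

Run:
```python
from h import *
togo((.5762,-.2259,.011))
snap("wrist","w3")
```

```text
pos [ 0.5765 -0.226   0.1007] toolx deg 163.08 shift [ 0.008 -0.     1.793] f [-1.  -1.   0.2] w 0.0402 t 6.4
```

View pics/w3.png

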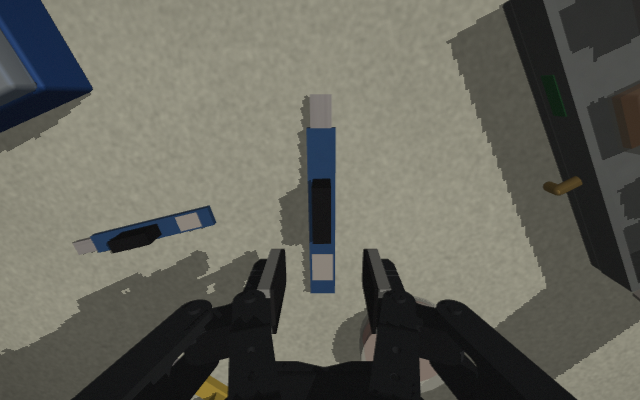

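Run:
```python
from h import *
o,c=load("w3");P=lambda p,z:atz(c,p,z,o)[:2]
a=P((320.5,95),.008);e=P((322,292),.008);v=e-a
print(a,e,(a+e)/2,np.linalg.norm(v),np.rad2deg(np.arctan2(v[1],v[0])))
r=[P(p,.034) for p in((312,180),(330,180),(330,243),(312,243))];print(np.mean(r,0),np.round(r,4))
Rm=R.from_quat(o["tool_rot"]).as_matrix()
print(Rm.T@(np.r_[(a+e)/2,.011]-o["eef_pos"])/.05)
```

```text
[ 0.49602101 -0.20342311] [ 0.65770785 -0.25189671] [ 0.57686443 -0.22765991] 0.16879669444778472 -16.68869353232656
[ 0.57398868 -0.22680289] [[ 0.5485 -0.2256]
 [ 0.5522 -0.2134]
 [ 0.5996 -0.2276]
 [ 0.5956 -0.2406]]
[-0.0151016  -0.03009337  1.79346463]
```

Emit:
{"api": "move_arm", "payload": {
  "motion": [
    [40,[0,-0.03,0.4],0],
    [40,[0,-0.03,0.9],0],
    [40,[0,-0.03,1.4],0],
    [40,[0,-0.03,1.7],0],
    [40,[0,-0.03,1.79],0],
    [40,[0,-0.03,1.79],0],
    [0,[0,-0.03,1.79],0],
    [0,[0,-0.03,1.79],0],
    [0,[0,-0.03,1.79],0],
    [0,[0,-0.03,1.79],0]
  ]
}}

```text
clock: 7.45
eef_pos: [0.577, -0.2278, 0.0124]
tool_rot: [0.147, 0.989, -0.0, 0.001]
ft_force: [-0.1, 0.1, 6.0]
grip_width: 0.0129
```

Run:
```python
from h import *
togo(ch(-20-50,-45,.13))
```

```text
pos [ 0.577  -0.2278  0.0124] toolx deg 163.07 shift [ 2.404  3.658 -2.361] f [-0.1  0.1  6. ] w 0.0129 t 7.45
```

Run:
```python
from h import *
togo(ch(-188,-45,.075))
```

```text
pos [ 0.577  -0.2278  0.0124] toolx deg 163.07 shift [ 4.442  2.463 -1.267] f [-0.1  0.1  6. ] w 0.0129 t 7.45
```

Emit:
{"api": "move_arm", "payload": {
  "motion": [
    [0,[0,0,-0.3],0],
    [0,[0,0,-0.9],0],
    [0,[0.5,0.27,-1.5],-0.7],
    [0,[1.2,0.65,-1.8],-1.5],
    [0,[1.9,1.05,-1.8],-2.3],
    [0,[2.6,1.45,-1.8],-3.1],
    [0,[3.3,1.83,-1.8],-3.9],
    [0,[4.0,2.2,-1.6],-4.7],
    [0,[4.44,2.46,-1.4],-5.07],
    [0,[4.44,2.46,-1.27],-5.07]
  ]
}}

```text
clock: 8.45
eef_pos: [0.395, -0.043, 0.0733]
tool_rot: [-0.119, 0.993, 0.001, -0.002]
ft_force: [0.6, -0.3, -1.8]
grip_width: 0.0125
```

Run:
```python
from h import *
snap("wrist","w4")
togo(ch(-188,-45,.053))
o,c=snap("side","d4");crop(c["color"],200,120,400,270,4,"pics/d4c.png")
```

```text
pos [ 0.3969 -0.044   0.073 ] toolx deg -166.4 shift [-0.059 -0.04   0.4  ] f [ 0.3 -0.4 -2.3] w 0.0127 t 8.5
```

View pics/w4.png

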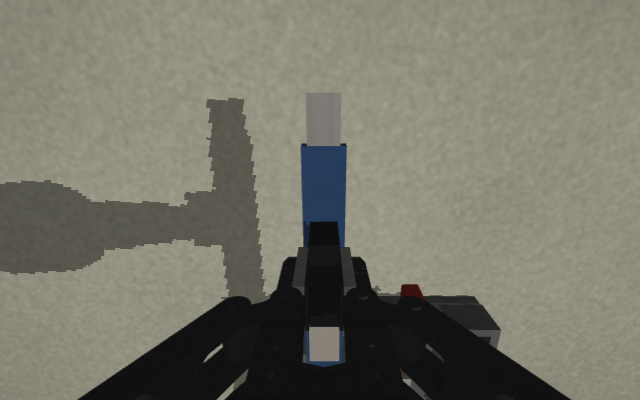

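View pics/d4c.png

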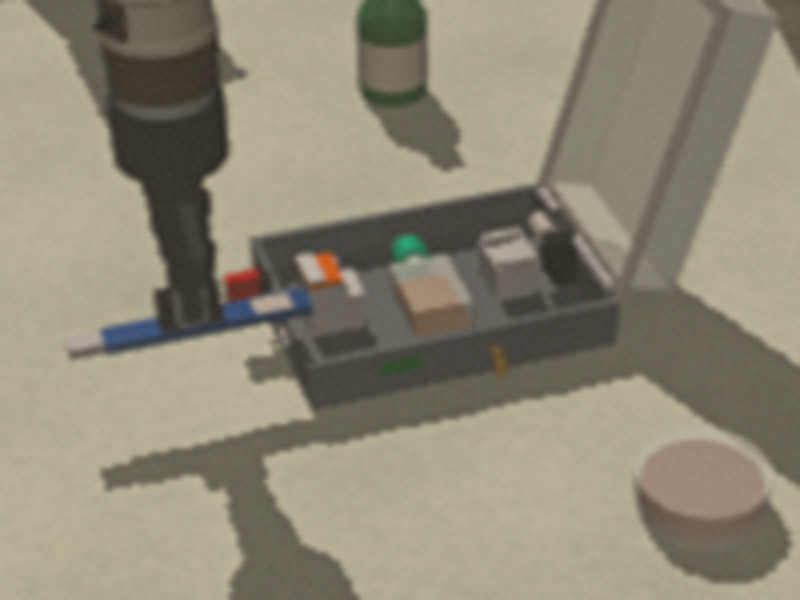

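Emit:
{"api": "move_arm", "payload": {
  "motion": [
    [0,[-0.05,-0.04,0.15],0],
    [0,[-0.05,-0.04,0.3],0],
    [0,[-0.05,-0.04,0.38],0],
    [0,[-0.05,-0.04,0.44],0],
    [0,[-0.05,-0.04,0.5],0],
    [0,[-0.05,-0.04,0.54],0],
    [0,[-0.05,-0.04,0.58],0],
    [0,[-0.05,-0.04,0.61],0],
    [0,[-0.05,-0.04,0.64],0],
    [0,[-0.05,-0.04,0.64],0]
  ]
}}

```text
clock: 9.55
eef_pos: [0.3997, -0.0471, 0.0423]
tool_rot: [-0.117, 0.993, -0.0, -0.002]
ft_force: [-7.8, -2.0, 9.6]
grip_width: 0.013
```

Run:
```python
from h import *
o,c=snap("wrist","w5");crop(c["color"],280,80,380,240,4,"pics/w5c.png")
togo(ch(-188,-45,.053))
o,c=snap("side","d5");crop(c["color"],200,150,300,230,8,"pics/d5c.png")
```

```text
pos [ 0.3997 -0.0471  0.0424] toolx deg -166.57 shift [-0.017  0.035 -0.213] f [-8.2 -2.7  8.3] w 0.0125 t 9.6
```

View pics/d5c.png

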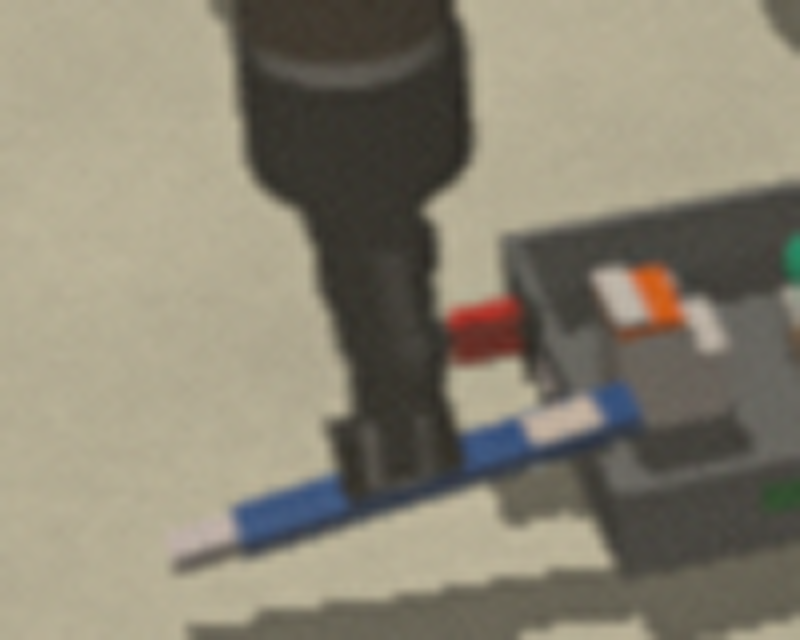

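View pics/w5.png

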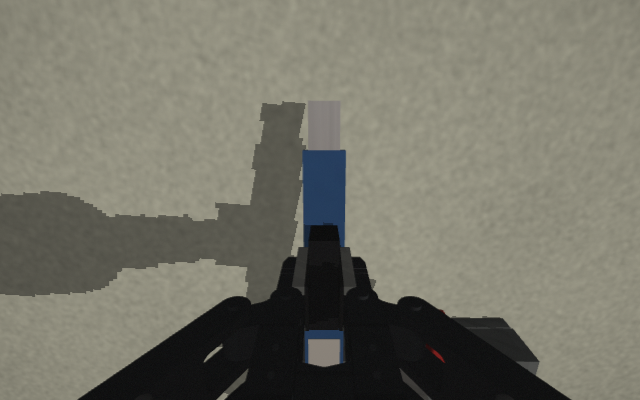

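```bash
cat >> h.py <<'E'
def noserow(c,th,dx=0,dz=0):
    M=np.linalg.inv(c["mount"]);x=.085*np.cos(th)-.0231*np.sin(th)+dx;z=-.0187+.0231*np.cos(th)+.085*np.sin(th)+dz
    q=M@np.array([x,0,z,1]);return c["fy"]*q[1]/q[2]+c["cy"]
E
python3 - <<'E'
from h import *
o,c=load("w5")
for th in(0,.05,.1,.12,.14,.16,.18,.2): print(th,noserow(c,th).round(1))
# blue/nose width
for z in (0,.0044,.015,.02):
    M=np.linalg.inv(c["mount"]);print(z,[ (M@np.array([x,0,z,1]))[2] for x in(.085,.061)])
g=c["color"].astype(int)
for tag in("w4","w5"):
    im=load(tag)[1]["color"].astype(int);print(tag,im[88:106,324].sum(1))
    print(im[120,295:355].sum(1)); print(im[170,295:355,2]-im[170,295:355,0])
E
```

```text
0 92.1
0.05 95.0
0.1 98.1
0.12 99.5
0.14 100.9
0.16 102.3
0.18 103.8
0.2 105.2
0 [np.float64(0.13518615330151376), np.float64(0.14301249312758588)]
0.0044 [np.float64(0.13934562941103115), np.float64(0.14717196923710324)]
0.015 [np.float64(0.1493661854930503), np.float64(0.1571925253191224)]
0.02 [np.float64(0.15409286289022914), np.float64(0.16191920271630122)]
w4 [428 425 423 420 394 369 368 367 367 365 366 367 366 365 366 366 366 364]
[415 419 420 428 434 439 446 446 441 438 435 386 358 355 355 356 353 358
 361 361 361 361 363 365 365 364 363 364 364 364 366 364 364 364 358 356
 357 358 361 367 371 371 368 366 367 383 412 417 420 426 426 428 429 427
 426 426 428 431 430 432]
[-19 -19 -19 -19 -19 -19  21  53  54  54  54  55  54  54  54  54  54  54
  53  53  53  54  55  53  54  54  55  53  54  55  53  54  54  54  54  53
  54  53  53  53  53  53  52  53  53  52  53  53  52  53  52   3 -17 -19
 -19 -18 -19 -20 -19 -19]
w5 [416 417 420 425 428 423 421 421 421 420 424 427 417 388 385 385 387 384]
[245 242 240 240 246 251 252 406 438 443 449 451 436 384 373 374 373 374
 377 377 381 384 383 384 382 389 383 384 382 386 383 383 388 386 380 375
 375 377 382 387 391 388 386 385 391 422 435 441 446 446 445 440 435 429
 421 412 412 409 412 421]
[-10 -10 -11 -11 -10 -11 -18   9  41  54  55  55  55  55  55  55  55  55
  56  55  55  55  54  54  54  55  56  55  55  54  55  55  56  55  55  54
  54  55  55  54  54  55  54  56  54  54  53  54  54  55  21 -14 -19 -19
 -19 -19 -18 -18 -20 -19]
```

Emit:
{"api": "move_arm", "payload": {
  "motion": [
    [0,[0,0,0.02],0],
    [0,[0,0,0.04],0],
    [0,[0,0,0.06],0],
    [0,[0,0,0.06],0],
    [0,[0,0,-0.2],0],
    [0,[0,0,-0.6],0],
    [0,[0,0,-1.1],0],
    [0,[0,0,-1.6],0],
    [0,[0,0,-1.6],0],
    [0,[0,0,-1.6],0]
  ]
}}

```text
clock: 10.65
eef_pos: [0.4026, -0.0465, 0.1223]
tool_rot: [-0.117, 0.993, -0.0, 0.001]
ft_force: [-0.3, 0.8, -2.0]
grip_width: 0.0126
```

Run:
```python
from h import *
o,c=snap("wrist","w6");print(c["color"].astype(int)[95:110,324].sum(1))
togo(ch(14,0,.12))
```

```text
[441 435 436 433 431 426 432 427 397 394 394 396 396 394 392]
pos [ 0.4017 -0.0464  0.1216] toolx deg -166.52 shift [-4.015  0.931  0.028] f [-0.7 -0.1 -1.4] w 0.0129 t 10.7
```

Emit:
{"api": "move_arm", "payload": {
  "motion": [
    [0,[-0.3,0.07,0],0],
    [0,[-0.9,0.2,0],0],
    [0,[-1.6,0.37,0],0],
    [0,[-2.3,0.53,0],0],
    [0,[-2.9,0.67,0],0],
    [0,[-3.4,0.8,0],0],
    [0,[-3.8,0.9,0],0],
    [0,[-4.0,0.93,0],0],
    [0,[-4.0,0.93,0.2],0],
    [0,[-4.0,0.93,0.4],0]
  ]
}}

```text
clock: 11.7
eef_pos: [0.5849, 0.0453, 0.1006]
tool_rot: [-0.117, 0.993, -0.0, -0.001]
ft_force: [-1.3, 0.3, -2.0]
grip_width: 0.0122
```

Run:
```python
from h import *
o,c=snap("wrist","w7");crop(c["color"],240,60,420,260,4,"pics/w7c.png")
togo(ch(14,0,.075))
```

```text
pos [0.5831 0.045  0.0986] toolx deg -166.53 shift [-0.064 -0.002  0.471] f [-1.2 -0.2 -3.4] w 0.0128 t 11.75
```

View pics/w7.png

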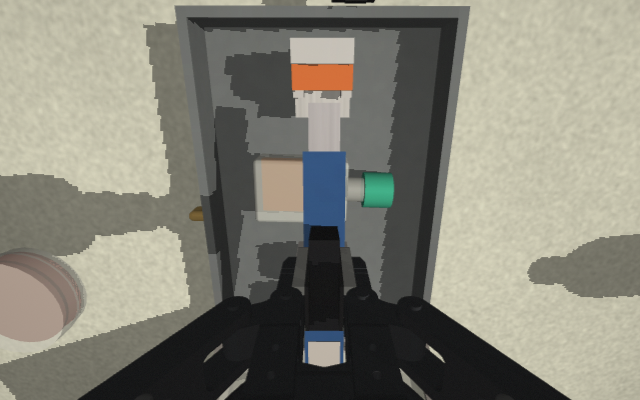

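View pics/w7c.png

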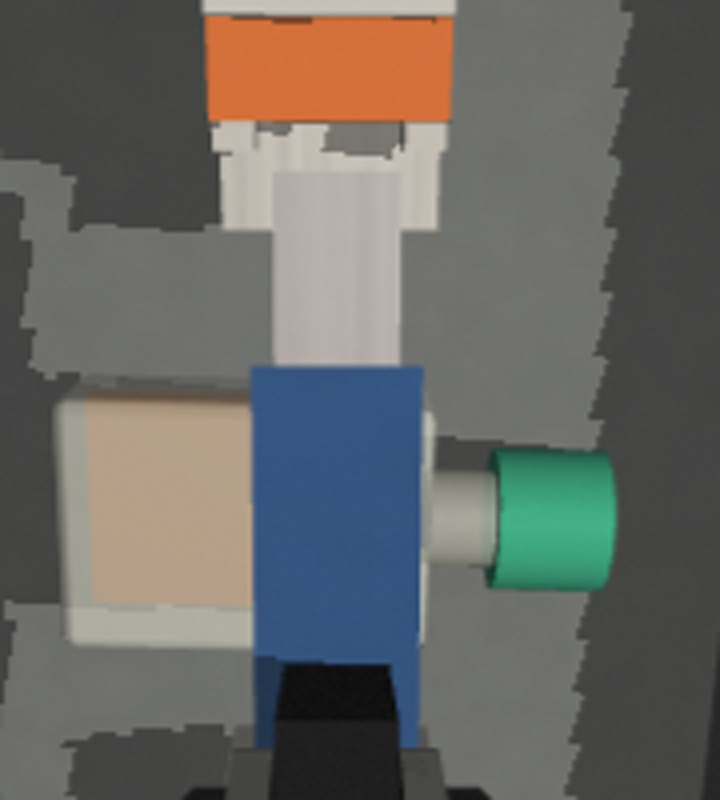

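Run:
```python
from h import *
o,c=load("w7");Rm=R.from_quat(o["tool_rot"]).as_matrix()
def tl(px,z): return (Rm.T@(atz(c,px,z,o)-o["eef_pos"]))*1e3
print("lip inner edge",tl((322.3,60+121/4),.0595),"seat inner edge",tl((322.3,60+230/4),.042), "stop/lip outer", tl((322.3,60+15/4),.0595))
th=.165
for n,(x,z) in dict(top=(.085,.0231),bot=(.085,.0311),tailbot=(-.085,.0311)).items():
    print(n,x*np.cos(th)-z*np.sin(th),-.0187+z*np.cos(th)+x*np.sin(th))
```

```text
lip inner edge [ 8.61059169e+01 -2.43756876e-02  4.13011791e+01] seat inner edge [69.94099563 -0.14947427 58.76705016] stop/lip outer [9.98515211e+01 3.34166046e-03 4.13302216e+01]
top 0.08005133135855945 0.018047712142691512
bot 0.07873731271063561 0.025939058985462296
tailbot -0.08895380769824351 -0.001983837282919473
```

Emit:
{"api": "move_arm", "payload": {
  "motion": [
    [0,[0,-0.02,0.1],0],
    [0,[0,-0.02,0.2],0],
    [0,[0,-0.02,0.3],0],
    [0,[0,-0.02,0.4],0],
    [0,[0,-0.02,0.47],0],
    [0,[0,-0.02,0.5],0],
    [0,[0,-0.02,0.5],0],
    [0,[0,-0.02,0.5],0],
    [0,[0,-0.02,0.5],0],
    [0,[0,-0.02,0.5],0]
  ]
}}

```text
clock: 12.75
eef_pos: [0.5863, 0.0446, 0.0776]
tool_rot: [-0.118, 0.993, -0.0, 0.0]
ft_force: [-0.7, 0.7, -1.8]
grip_width: 0.0125
```

Run:
```python
from h import *
o,c=snap("wrist","w8");crop(c["color"],240,60,420,260,4,"pics/w8c.png")
togo(ch(14,0,.068))
```

```text
pos [0.5862 0.0446 0.0775] toolx deg -166.5 shift [-0.003  0.022  0.19 ] f [-1.  -0.4 -1. ] w 0.0128 t 12.8
```

View pics/w8c.png

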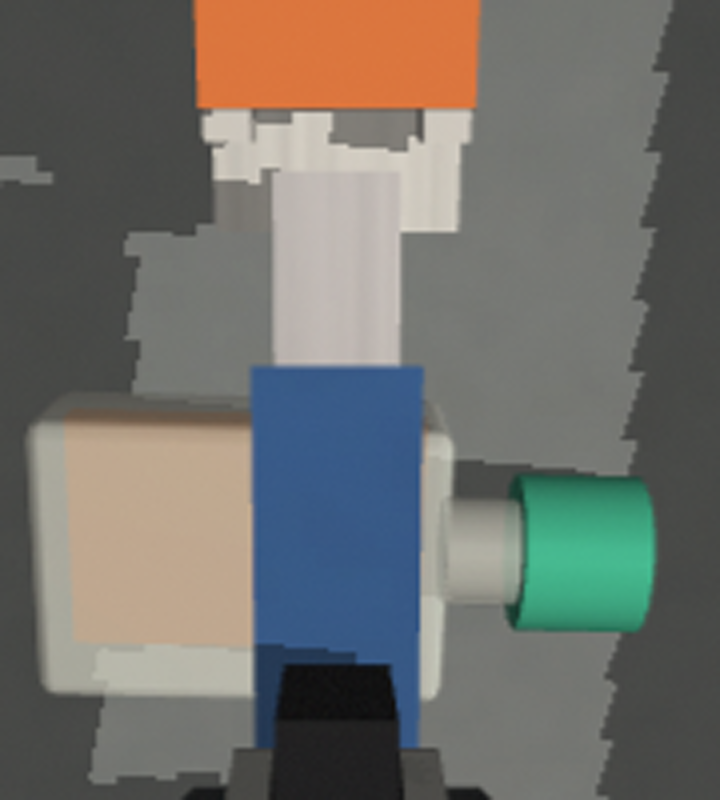

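Emit:
{"api": "move_arm", "payload": {
  "motion": [
    [0,[0,0,0.08],0],
    [0,[0,0,0.14],0],
    [0,[0,0,0.18],0],
    [0,[0,0,0.18],0],
    [0,[0,0,0.18],0],
    [0,[0.07,0,0.18],0],
    [0,[0.14,0,0.18],0],
    [0,[0.21,0,0.18],0],
    [0,[0.27,0,0.18],0],
    [0,[0.27,0,0.18],0]
  ]
}}

```text
clock: 13.8
eef_pos: [0.5723, 0.0412, 0.0684]
tool_rot: [-0.117, 0.993, -0.0, -0.0]
ft_force: [0.2, -1.1, -1.9]
grip_width: 0.0127
```

Run:
```python
from h import *
o,c=snap("wrist","w9");crop(c["color"],240,50,420,250,4,"pics/w9c.png")
togo(ch(-6.8,0,.068))
```

```text
pos [0.5727 0.0413 0.0684] toolx deg -166.51 shift [0.135 0.022 0.009] f [-0.   0.4 -2.3] w 0.0127 t 13.85
```

View pics/w9c.png

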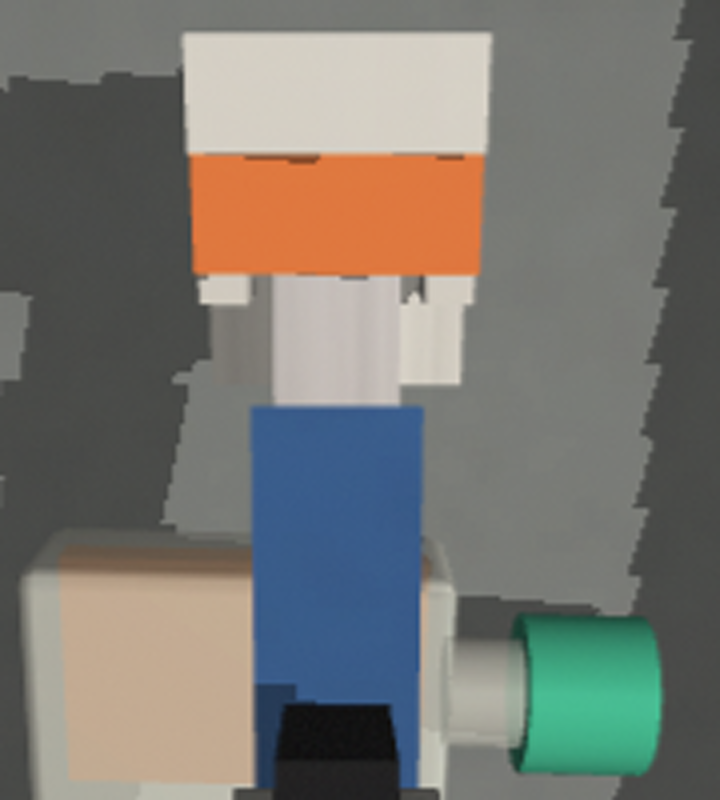

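Emit:
{"api": "move_arm", "payload": {
  "motion": [
    [0,[0.04,0,0],0],
    [0,[0.08,0,0],0],
    [0,[0.11,0,0],0],
    [0,[0.13,0,0],0],
    [0,[0.14,0,0],0],
    [0,[0.15,0,0],0],
    [0,[0.15,0,0],0],
    [0,[0.15,0,0],0],
    [0,[0.15,0,0],0],
    [0,[0.15,0,0],0]
  ]
}}

```text
clock: 14.85
eef_pos: [0.5659, 0.0397, 0.0684]
tool_rot: [-0.117, 0.993, 0.0, 0.0]
ft_force: [-0.3, 0.4, -1.5]
grip_width: 0.0125
```

Run:
```python
from h import *
togo(ch(-6.8,0,.068))
o,c=snap("wrist","w10");crop(c["color"],240,50,420,250,4,"pics/w10c.png")
o,c=snap("side","d10");crop(c["color"],250,120,370,220,6,"pics/d10c.png")
```

```text
pos [0.5659 0.0397 0.0684] toolx deg -166.51 shift [-0.005  0.022  0.008] f [-0.3  0.4 -1.5] w 0.0125 t 14.85
```

View pics/w10c.png

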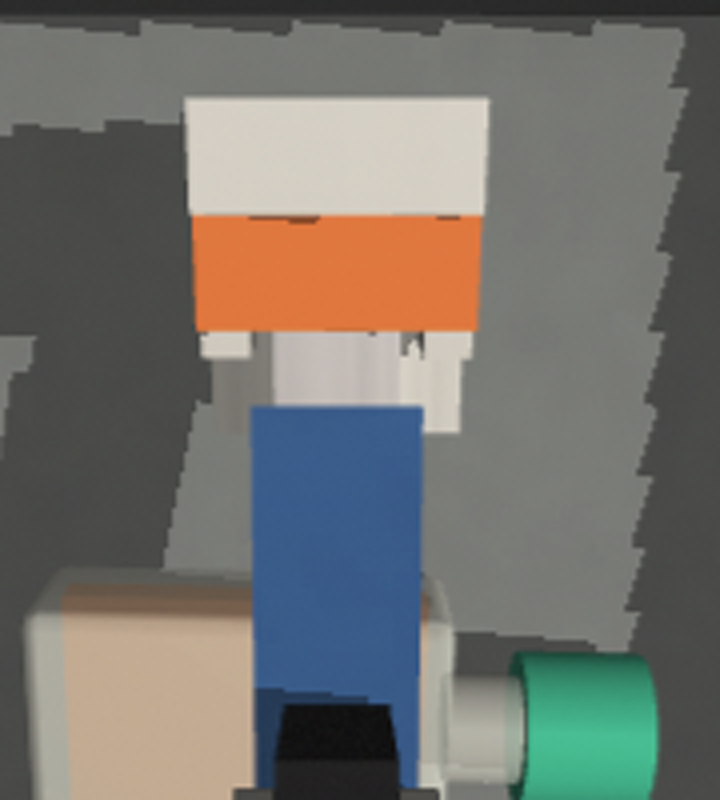

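View pics/d10c.png

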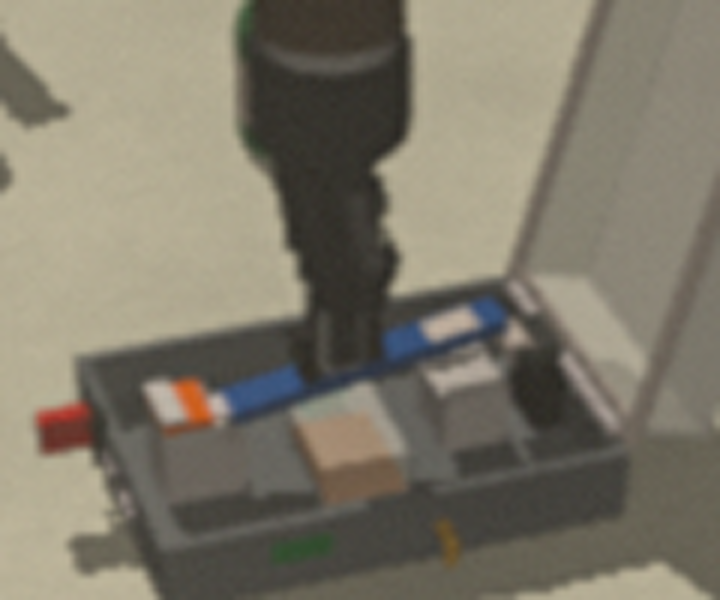

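Run:
```python
from h import *
o,c=load("w10");Rm=R.from_quat(o["tool_rot"]).as_matrix()
def tl(r,z): return ((Rm.T@(atz(c,(324,50+r/4),z,o)-o["eef_pos"]))*1e3)[0].round(2)
print("lip inner",tl(331,.0595),"lip outer/stop",tl(215,.0595),"seat edge",tl(433,.042),"stop outer", tl(97,.0595))
for z in(.05,.053,.055,.058):print("blue start",z,tl(407,z))
```

```text
lip inner 66.34 lip outer/stop 79.81 seat edge 50.28 stop outer 92.72
blue start 0.05 55.35
blue start 0.053 55.89
blue start 0.055 56.25
blue start 0.058 56.79
```

Emit:
{"api": "move_arm", "payload": {
  "motion": [
    [0,[0.01,0,0],0],
    [0,[0.02,0,0],0],
    [0,[0.03,0,0],0],
    [0,[0.04,0,0],0],
    [0,[0.04,0,0],0],
    [0,[0.05,0,0],0],
    [0,[0.05,0,0],0],
    [0,[0.06,0,0],0],
    [0,[0.06,0,0],0],
    [0,[0.06,0,0],0]
  ]
}}

```text
clock: 15.95
eef_pos: [0.5654, 0.0396, 0.0693]
tool_rot: [-0.118, 0.993, 0.0, 0.003]
ft_force: [6.1, 2.0, -2.1]
grip_width: 0.0128
```

Run:
```python
from h import *
togo(ch(-6.8,0,.068))
```

```text
pos [0.5654 0.0396 0.0693] toolx deg -166.49 shift [-0.015  0.022  0.026] f [ 6.1  2.  -2.1] w 0.0128 t 15.95
```

Emit:
{"api": "move_arm", "payload": {
  "motion": [
    [0,[-0.03,0,0.0],0],
    [0,[-0.03,0,0.03],0],
    [0,[-0.03,0,0.06],0],
    [0,[-0.03,0,0.09],0],
    [0,[-0.03,0,0.12],0],
    [0,[-0.03,0,0.12],0],
    [0,[-0.03,0,0.12],0],
    [0,[-0.03,0,0.12],0],
    [0,[-0.03,0,0.12],0],
    [0,[-0.03,0,0.12],0]
  ]
}}

```text
clock: 16.95
eef_pos: [0.567, 0.0397, 0.0651]
tool_rot: [-0.118, 0.993, 0.0, 0.003]
ft_force: [4.8, 2.2, 9.4]
grip_width: 0.0129
```

Run:
```python
from h import *
togo(ch(-6.8,0,.068))
o,c=snap("wrist","w11");crop(c["color"],240,50,420,250,4,"pics/w11c.png")
o,c=snap("side","d11");crop(c["color"],250,120,370,220,6,"pics/d11c.png")
```

```text
pos [0.567  0.0397 0.0651] toolx deg -166.5 shift [ 0.016  0.026 -0.058] f [4.8 2.2 9.4] w 0.0129 t 16.95
```

View pics/w11c.png

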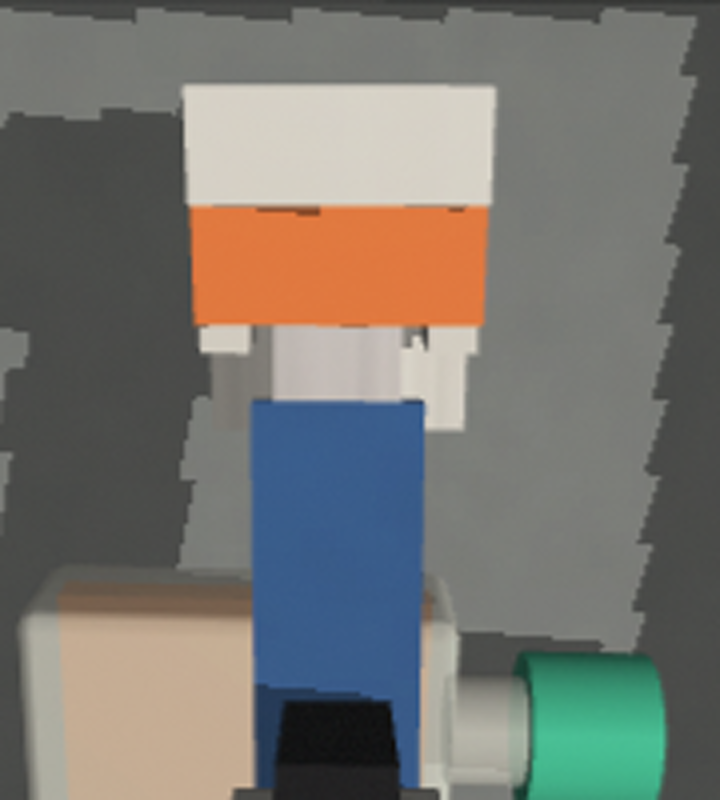

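View pics/d11c.png

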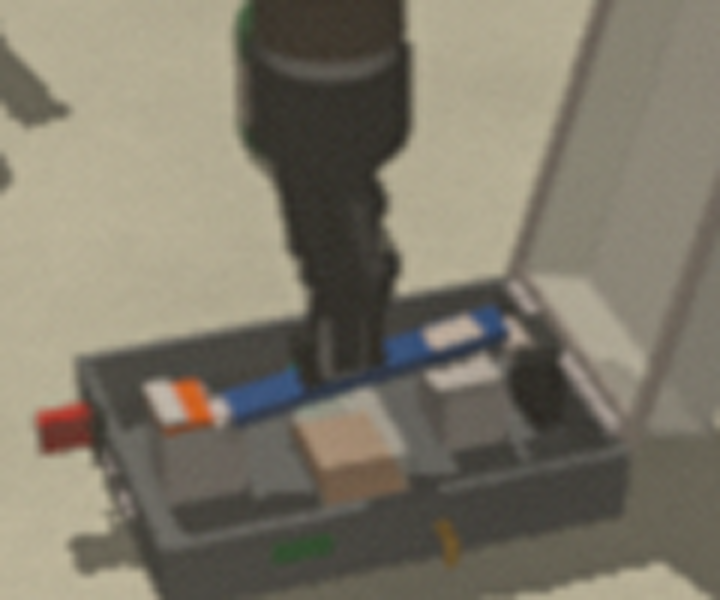

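Emit:
{"api": "move_arm", "payload": {
  "motion": [
    [30,[0,0,0],0],
    [40,[0,0,0],0],
    [40,[0,0,0],0],
    [40,[0,0,0],0],
    [40,[0,0,-0.3],0],
    [40,[0,0,-0.7],0],
    [40,[0,0,-1.1],0],
    [40,[0,0,-1.4],0],
    [40,[0,0,-1.4],0],
    [0,[0,0,-1.4],0]
  ]
}}

```text
clock: 18.05
eef_pos: [0.5639, 0.0392, 0.1318]
tool_rot: [-0.117, 0.993, -0.0, -0.0]
ft_force: [-0.9, -0.3, -0.6]
grip_width: 0.0266
```

Run:
```python
from h import *
togo(ch(57.5,0,.09))
o,c=snap("wrist","w12");crop(c["color"],240,50,420,250,4,"pics/w12c.png")
o,c=snap("side","d12");crop(c["color"],250,120,370,220,6,"pics/d12c.png")
```

```text
pos [0.5639 0.0392 0.1318] toolx deg -166.51 shift [-1.333  0.022  0.835] f [-0.9 -0.3 -0.6] w 0.0266 t 18.05
```

View pics/w12.png

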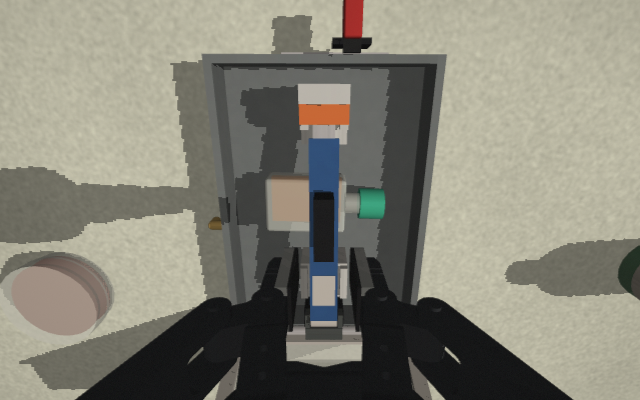

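View pics/d12c.png

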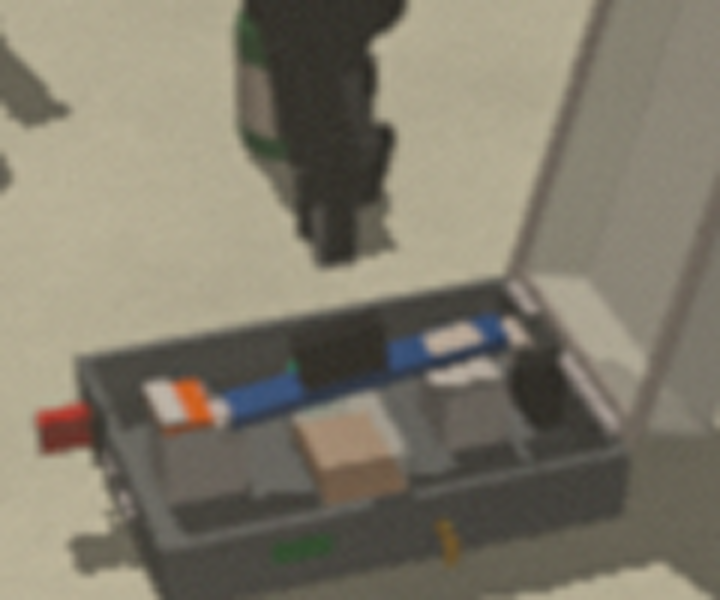

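Emit:
{"api": "move_arm", "payload": {
  "motion": [
    [0,[-0.3,0,0],0],
    [0,[-0.7,0,0],0],
    [0,[-1.1,0,0],0],
    [0,[-1.33,0,0],0],
    [0,[-1.33,0,0.3],0],
    [0,[-1.33,0,0.6],0],
    [0,[-1.33,0,0.9],0],
    [0,[-1.33,0,1.0],0],
    [0,[-1.33,0,1.0],0],
    [0,[-1.33,0,1.0],0]
  ]
}}

```text
clock: 19.15
eef_pos: [0.6289, 0.0548, 0.0824]
tool_rot: [-0.117, 0.993, 0.0, -0.0]
ft_force: [0.8, -0.2, -0.3]
grip_width: -0.0001
```

Run:
```python
from h import *
togo(ch(57.5,-1,.05))
o,c=snap("wrist","w13")
o,c=snap("side","d13");crop(c["color"],250,120,370,220,6,"pics/d13c.png")
```

```text
pos [0.6289 0.0548 0.0824] toolx deg -166.51 shift [0.005 0.002 0.647] f [ 0.8 -0.2 -0.3] w -0.0001 t 19.15
```

View pics/w13.png

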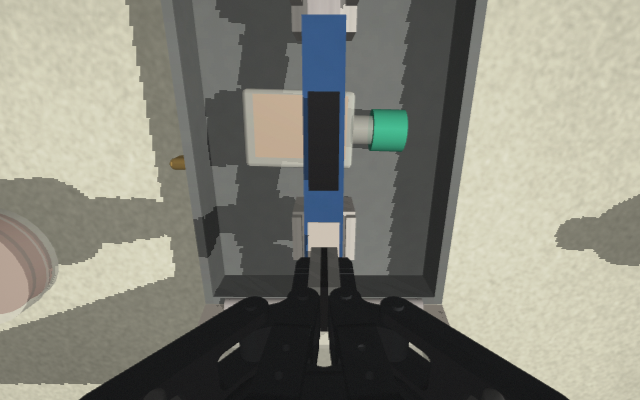

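View pics/d13c.png

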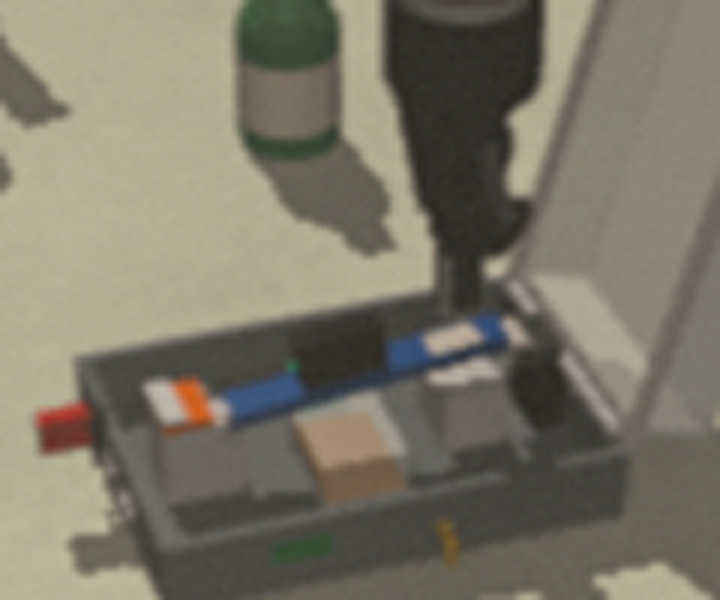

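Fingers are over the pad, bar in line. Press down.

Emit:
{"api": "move_arm", "payload": {
  "motion": [
    [0,[0,0,0.15],0],
    [0,[0,0,0.25],0],
    [0,[0,0,0.32],0],
    [0,[0,0,0.38],0],
    [0,[0,0,0.44],0],
    [0,[0,0,0.5],0],
    [0,[0,0,0.56],0],
    [0,[0,0,0.62],0],
    [0,[0,0,0.66],0],
    [0,[0,0,0.68],0]
  ]
}}

```text
clock: 20.25
eef_pos: [0.6285, 0.0547, 0.05]
tool_rot: [-0.117, 0.993, -0.0, -0.0]
ft_force: [-7.5, -0.3, 16.3]
grip_width: -0.0003
```

Run:
```python
from h import *
togo(ch(57.5,-1,.05))
o,c=snap("side","d14");crop(c["color"],250,120,370,220,6,"pics/d14c.png")
```

```text
pos [0.6285 0.0547 0.05  ] toolx deg -166.5 shift [-0.003  0.002  0.001] f [-7.5 -0.3 16.3] w -0.0003 t 20.25
```

View pics/d14c.png

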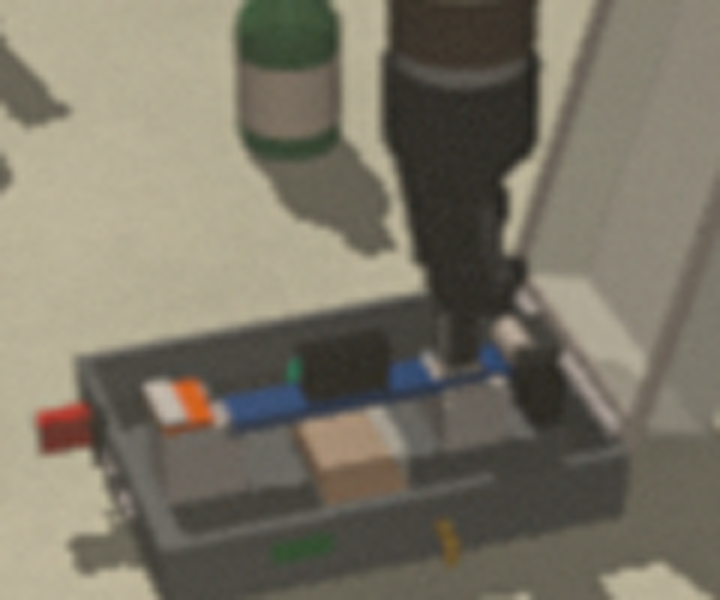

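Emit:
{"api": "move_arm", "payload": {
  "motion": [
    [0,[0,0,0.03],0],
    [0,[0,0,0.04],0],
    [0,[0,0,0.04],0],
    [0,[0,0,0],0],
    [0,[0,0,-0.4],0],
    [0,[0,0,-0.9],0],
    [0,[0.2,0,-1.4],0],
    [0,[0.7,0,-1.8],0],
    [0,[1.2,0,-2.0],0],
    [0,[1.2,0,-2.0],0]
  ]
}}

```text
clock: 21.3
eef_pos: [0.5687, 0.0402, 0.1499]
tool_rot: [-0.117, 0.993, -0.0, 0.0]
ft_force: [0.4, -0.2, 0.3]
grip_width: -0.0002
```

Run:
```python
from h import *
togo(ch(57.5,-1,.05))
o,c=snap("wrist","w15");crop(c["color"],240,40,420,240,4,"pics/w15c.png")
o,c=snap("side","d15");crop(c["color"],250,120,370,220,6,"pics/d15c.png")
o,c=snap("scene","s15");crop(c["color"],290,130,410,270,4,"pics/s15c.png")
```

```text
pos [0.5687 0.0402 0.1499] toolx deg -166.54 shift [-1.234  0.006  1.998] f [ 0.4 -0.2  0.3] w -0.0002 t 21.3
```

View pics/w15.png

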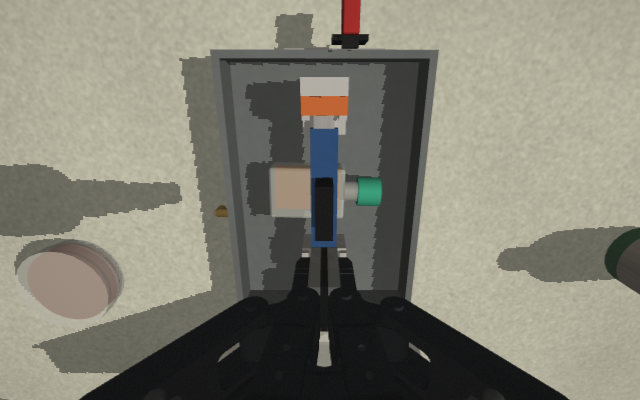

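View pics/d15c.png

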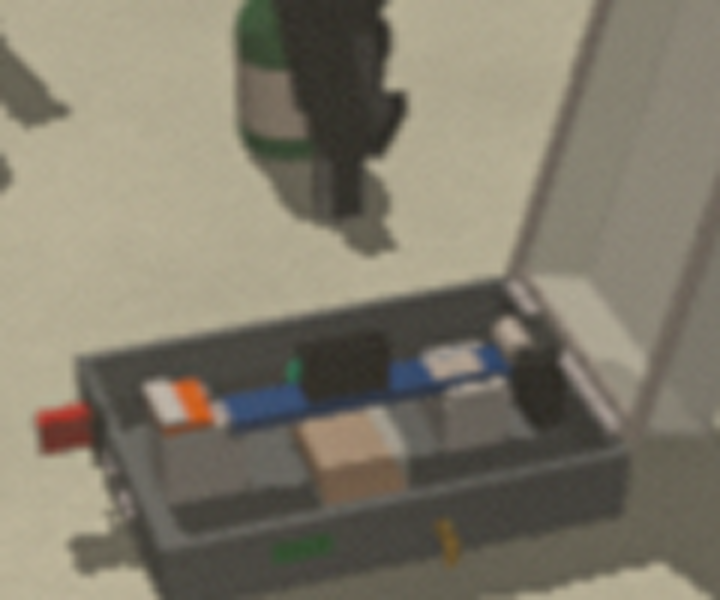

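View pics/w15c.png

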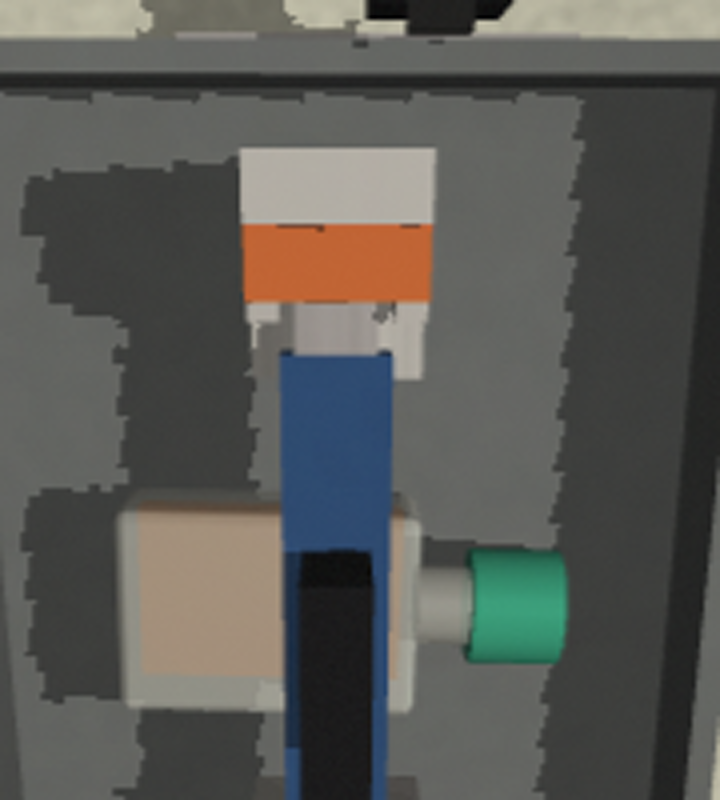

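Run:
```python
from h import *
o,c=load("w15");Rm=R.from_quat(o["tool_rot"]).as_matrix()
def tl(x,r,z): return ((Rm.T@(atz(c,(240+x/4,40+r/4),z,o)-o["eef_pos"]))*1e3)[:2].round(2)
print("lip in",tl(338,301,.0595),"stop",tl(338,226,.0595),"seat",tl(338,379,.042),"blue start",tl(336,354,.05),"nose ctr",tl(336.5,330,.05))
# side: project expected bar points seated vs unseated
_,d=load("d15")
for n,p in dict(padL=(57.5,0,.05),end_mid=(84.5,0,.05),end_my=(84.5,-11,.05),end_my_un=(84.5,-11,.058),end_my_b=(84.5,-11,.042),endpy=(84.5,11,.05),bluemy=(-61.5,-11,.05),nbot=(-61.5,-11,.042)).items():
    q=proj(d,ch(*p))[0];print(n,((q-[250,120])*6).round(1))
crop(d["color"],310,160,350,200,16,"pics/d15e.png")
```

```text
lip in [69.27  1.29] stop [82.31  1.29] seat [52.97  1.33] blue start [58.75  0.93] nose ctr [63.27  1.02]
padL [452.3 359.2]
end_mid [502.2 349.4]
end_my [510.1 361. ]
end_my_un [510.6 347.9]
end_my_b [509.6 374. ]
endpy [494.4 337.9]
bluemy [231.8 416.1]
nbot [232.3 429.4]
```

View pics/d15e.png

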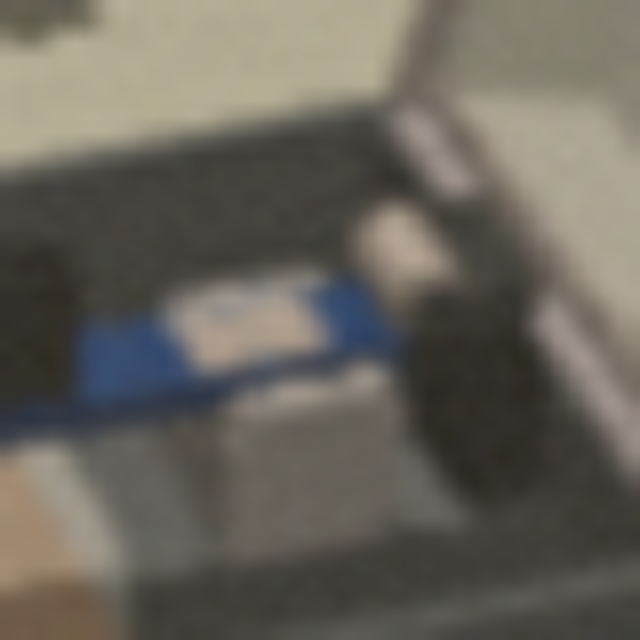

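View pics/s15c.png

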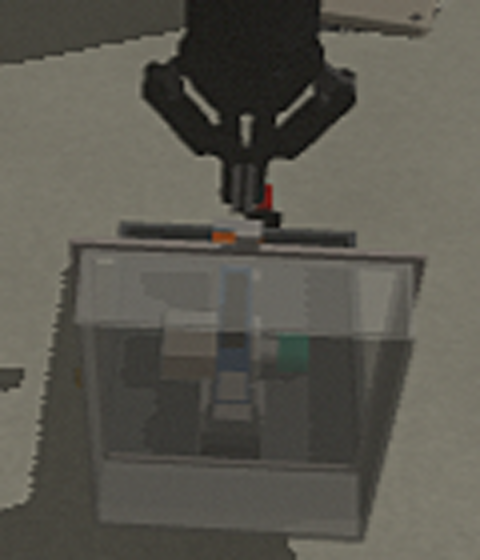

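Run:
```python
from h import *
print(job_done()); togo((0,0,0))
```

```text
the job is handed in; nothing more can be done
None
the job is handed in; nothing more can be done
```

I opened the lid and locked the flask in with the retaining bar. The job was handed in at about 21 s of the 58 s allowed, and `job_done` gave no verdict.

**What I did**
- **Latch and lid:** I gripped the red tab and slid it 18 mm along +y; the lid sprang open and stayed open.
- **Bar:** I gripped the larger blue bar by its rib. Since the tool cannot tilt, I leaned the bar's tail on the chamber's near rim until the nose dipped about 0.165 rad.
- **Nose:** I tucked it under the orange lip and slid it in until I felt about 6 N at the stop. I then lowered the bar so its tail rested on the roller when I let go.
- **Snap home:** I pressed the pad with shut fingers until the tip reached 50 mm above the bench, the seated height of the bar's top. The force there was 16 N. I then lifted clear.

**Last checks**
- **Nose:** it measured within 0.5 mm of the stop and 0.4 mm of the centre line in the wrist picture.
- **Far end:** in the side picture it lies on the far seat, with the roller back over the bar's end. The bar's edge sat about 1 pixel lower than I predicted for a seated bar. I put that down to calibration, since an unseated end would show higher, not lower.
- **Rest of the scene:** the lid is open and the wrist force is near zero. The flask, bottle and dishes look unmoved. The tip box was not in the last pictures I looked at, but the arm never went near it.

No check failed.

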